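# Pop a heel block and trap it

## Task

Press the round plunger of the spring ejector all the way down with one fingertip, and with the other finger trap the heel block as it pops out along its channel, before it slides off the end. Do not pick anything up and leave the lasts, hammer and tin alone. Finish while holding: the program ends with one finger keeping the plunger down and the other still touching the heel block, which lies flat and at rest in the channel.

Things in the scene. Friction and masses are not known exactly. Their poses are not given: they have to be found in the camera images.
- ejector: Spring ejector: fixed wooden slab 235 x 125 mm, 30 mm high, on the bench, with a straight metal-floored channel along its x. Origin: at bench level under the channel's centre line, below the front face of the waiting heel block; z up, +x the way the block pops out, +y the plunger's side. The slab spans x -140 to +95, y -38.5 to +86.5 mm; its top, also the channel floor, is at z = 30 mm.
- block_seat (a point): Point on the channel floor (z = 30 mm), on the centre line, at the front face of the waiting heel block; axes as the ejector's. The channel is 47 mm wide between steel rails 5 mm thick; these stand 18 mm above the floor behind this point and only 7 mm in the open part ahead of it.
- channel_end (a point): Middle of the channel's open end, on its floor: 95 mm ahead of block_seat along the ejector's +x. Beyond it the floor drops 30 mm to the bench.
- housing_top (a point): Centre of the top (z = 74 mm) of the dark steel spring housing behind the block, 30 mm long (x) and 62 mm wide, 120 mm behind block_seat. A 10 mm rod sticks out of it backwards to the ejector's x = -149 mm.
- plunger_top (a point): Centre of the top of the plunger's cap; moves with it. The cap is a dark steel disc 30 mm in diameter, 8 mm thick, beside the channel at x = 35, y = 62 mm in the ejector's frame; its top is at z = 54 mm when up and 40 mm when fully down, 10 mm above the channel floor, so a finger level with it then still blocks the 28 mm high heel block.
- plunger (a joint): Plunger travel in m: 0 up, 0.014 fully down (hard stop). Spring 2.4 N at the top, 8 N at the bottom, up to 3 N of rubbing on top. A steel gate plate (30 mm wide, x = 0.5 to 4.5 mm in the ejector's frame, 10 mm above the channel floor when up) is linked to the plunger and sinks with it: at about 0.010 m it frees the heel block. Let go, both rise again.
- pusher (a joint): Travel in m of the spring pusher behind the heel block: 0 at the start, 0.080 at its stop. Once the gate is down it drives the block to +x at up to about 1 m/s with 4 N, falling to 2.2 N at its stop, and keeps pressing the block against whatever stops it; if nothing does, the block slides off the channel's end within about half a second.
- heel: Heel block: loose, D-shaped, light wood with a dark rubber top, about 60 g, 50 mm long (x), 44 mm wide, 28 mm high, flat face to +x, round back to -x. Origin: centre of its underside; axes as the ejector's at the start. It waits with its flat face at block_seat, its top at z = 58 mm. Stopped by a finger beside the plunger (x = 35 mm), it rests some 25 mm further on.
- last_a: Bystander: wooden shoe last, loose, 236 mm long (x, toe to +x), 80 mm wide, 90 mm high. Origin: underside, mid-length.
- last_b: Bystander: the same as last_a.
- hammer: Bystander: hammer lying on the bench, handle to its -x.
- tack_tin: Bystander: closed metal tin, 64 mm in diameter, 55 mm high. Origin: centre of its underside.
There are look-alikes about, which are no part of the job. What is meant by the heel is not blue, purple or turquoise, and is the larger of those in its own colour.

How it is judged:
By the outcome, as a careful person would: the job done as asked, in the order asked, and still so for the second after the job is handed in, while the arm keeps its last pose, push and grip.
It also fails if it takes over 35 s, if anything falls off the work surface, if the arm or the gripper's body presses on something with over 40 N, if the wrist force passes 120 N, or if a joint passes its speed limit or range.

## Robot

A 6-joint arm with a two-finger parallel gripper is mounted at the origin on the work surface. World frame = base frame: x ahead of the robot, y to its left, z up, the work surface at z = 0. Lengths are in mm, angles in degrees, forces in N, time in s.
With the tool pointing down it reaches from about 350 to 850 mm from the base axis. Payload 8.1 kg.
Tool frame: the origin (TCP) lies between the finger pads; the fingertips stand 22 mm ahead of it and the grasp point (between the pads) lies 3 mm ahead of it; z points along the fingers, y is the direction in which the jaws open and shut (so a half turn about z gives the same grasp; the last joint's range is limited). The gripper opens to 85 mm and grips with 20 to 120 N. Pads are 22 mm wide; open, the fingers measure 114 mm over their backs; the gripper's body (76 mm by 85 mm) begins 54 mm behind the grasp point. The pads swing forward as they close: fully open they stand 13 mm farther back than shut.
Start: joints at [-74.278, 7.471, 85.268, -0, 87.261, -4.893], TCP at [211.272, -561.578, 253.292] pointing down, gripper open.
Joint ranges: [-169.43, 169.43], [-51.17, 129.36], [1.28, 143.12], [-76.62, 256.62], [0, 156.53], [-152.29, 152.29]. Speed limits (degrees/s): [136.94, 136.94, 159.86, 180, 180, 180].

## Interface

Orientations are given as [roll, pitch, yaw] about the fixed x, y, z axes, in that order (R = Rz(yaw) Ry(pitch) Rx(roll)).
In Python, from bench import r gives the robot as it stands.
- The arm moves only by the tool drive_tool, never from a script. Its argument "moves" is a list of rows, each a list of 2 entries, a list of its own where there are three numbers: the shift along the world's x, y, z in mm, then the turn about the world's z in degrees. A call has exactly 8 rows; each row is the pose to reach, as a shift and turn from the pose commanded when the call began; what a row does not reach only later rows make up. A row lasts 1/12 s, in which the tool goes at most 41.7 mm and 7.16 degrees, less where a joint would pass 70% of its speed; a pose out of reach is approached as far as the arm can. A call with a gripper value outside its range is refused whole. "fingers" is the finger opening in mm, from 0 to 85.4, set as the call begins (left out, the last holds). The fingers move at their own pace and stop on an object; "squeeze" is the grip in N (left out, the last holds). Time passes only in rows, so rows that repeat a pose let the fingers close, or fill a call up. It gives the time, the measured TCP pose, the force and the opening at its end, in the units of the state.
- r.sense(): the state, without advancing time (a new reading comes with each control period).
- r.snapshot(name): name is "scene" or "top" or "wrist"; returns a dict with "pixels" (384x512x3 uint8, red, green, blue), "camera_matrix" (3x3 intrinsics, pixels), "xyz" and "orientation" of the camera in the world. Camera axes: x right, y down, z forward; pixel columns grow to the right and rows downward; lengths in mm; the calibration is good to about 2 mm. A picture is of the moment at which its call begins. There is no depth.
- r.hand_in(): hands the job in, once; it reports no verdict.
The state is a dict: "time": time; "joint_pos": joint angles; "qd": joint speeds; "joint_efforts": joint torques, N m; "tool_pos": TCP position; "tcp_rot": TCP orientation; "ft_force": force on the tool from outside, world axes, zero at the start; "wrist_torque": the same for the moment, N m; "finger_gap": finger opening in mm.
Only numpy, scipy, OpenCV 4.12 (cv2) and the standard library are available. Lean on these libraries where they do the work, as an engineer would, in place of code of your own. Each camera call takes 0.05 s, during which the arm holds its last target.

## Working session

There is one attempt and no reset: what is moved stays moved. The work goes in short steps, Python scripts to look and compute and a tool call to move; the robot and the scene stay as the last step left them, time stands still between calls to the robot, and variables do not carry over. Pictures are saved under pics/ and viewed, and the job is handed in when it is done.

Besides the shell and the picture viewer there is one more tool, called after "Emit:" by a JSON object that holds its "name" and its "arguments". drive_tool: Moves the arm, as the interface text tells. Its arguments: {"type":"object","properties":{"moves":{"type":"array","items":{"type":"array"}},"fingers":{"type":"number"},"squeeze":{"type":"number"}},"required":["moves"]}

```bash
mkdir -p pics; ls; cat > h.py <<'E'
import numpy as np, cv2, json, pickle
from bench import r
def snap(n,f):
    s=r.snapshot(n); cv2.imwrite(f'pics/{f}.png',s['pixels'][:,:,::-1]); pickle.dump(s,open(f'pics/{f}.pkl','wb')); return s
E
python3 - <<'E'
from h import *
for n in ['scene','top','wrist']:
    s=snap(n,n+'0'); print(n,s['camera_matrix'],s['xyz'],s['orientation'])
print(r.sense())
E
```

```text
pics
scene [[394.74176458   0.         265.20544611]
 [  0.         394.74176458 187.76501415]
 [  0.           0.           1.        ]] [1102.56152898  469.34429689  820.21673294] [-136.00325399   -0.3385764   133.41531195]
top [[420.85610639   0.         253.45540884]
 [  0.         420.85610639 195.74407461]
 [  0.           0.           1.        ]] [ 302.5338653   -14.95924899 1269.07624351] [-1.68233793e+02 -3.76410547e-02 -8.90726685e+01]
wrist [[270.99127262   0.         252.66202382]
 [  0.         270.99127262 191.6358868 ]
 [  0.           0.           1.        ]] [ 272.46852283 -536.43979969  372.34549706] [ 1.64532747e+02  1.04473525e-01 -6.94359201e+01]
{'time': 0.15, 'joint_pos': array([-7.42789599e+01,  7.50528947e+00,  8.53151582e+01, -1.71324956e-05,
        8.72609430e+01, -4.89207134e+00]), 'qd': array([ 0.03293084, -0.16114098, -0.25133503, -0.04608339, -0.04524069,
       -0.09086662]), 'joint_efforts': array([ 2.63137217e-04, -5.70060754e+01, -5.01159739e+01, -1.14763507e-04,
        9.68302949e-03,  2.08666296e-05]), 'tool_pos': array([ 211.15863151, -561.20156038,  252.48209286]), 'tcp_rot': array([-1.79918904e+02, -6.92386405e-03,  2.06131074e+01]), 'ft_force': array([-0.38431123, -0.08789563,  0.60913848]), 'wrist_torque': array([ 0.00490348, -0.04982178,  0.0191048 ]), 'finger_gap': 85.42403801062605}
```

View pics/top0.png

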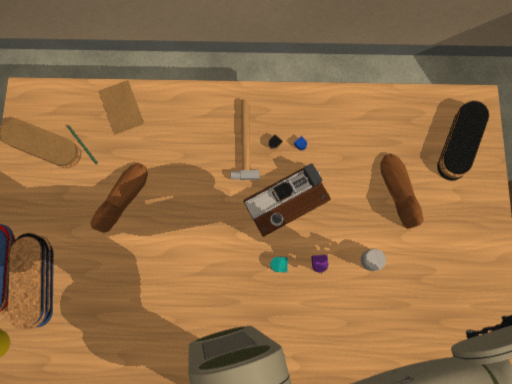

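View pics/scene0.png

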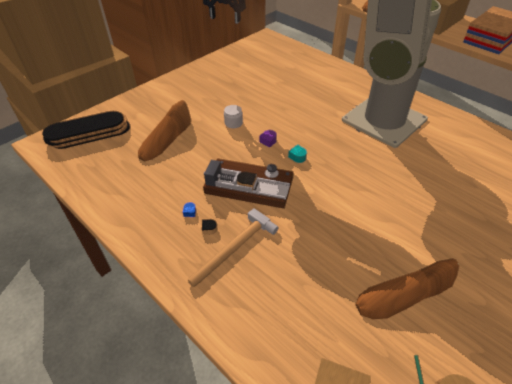

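```bash
python3 - <<'E'
from h import *
a=cv2.imread('pics/top0.png')[125:285,230:400]; cv2.imwrite('pics/topc.png',cv2.resize(a,None,fx=4.5,fy=3.7,interpolation=3) if 0 else cv2.resize(a,None,fx=3.7,fy=3.7,interpolation=cv2.INTER_CUBIC))
a=cv2.imread('pics/scene0.png')[140:240,170:320]; cv2.imwrite('pics/scc.png',cv2.resize(a,None,fx=5,fy=5,interpolation=cv2.INTER_CUBIC))
E
```

```text
(no output)
```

View pics/topc.png

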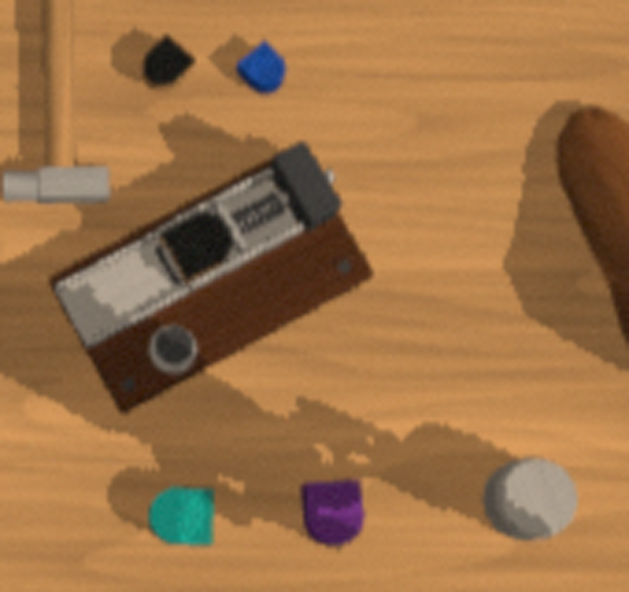

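View pics/scc.png

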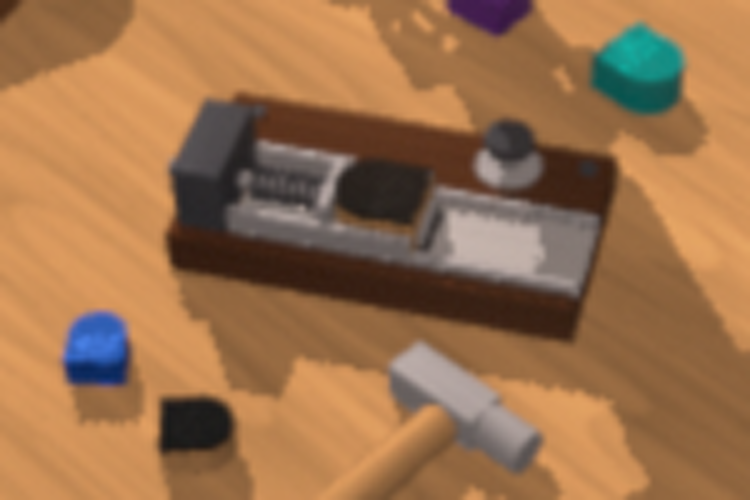

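View pics/wrist0.png

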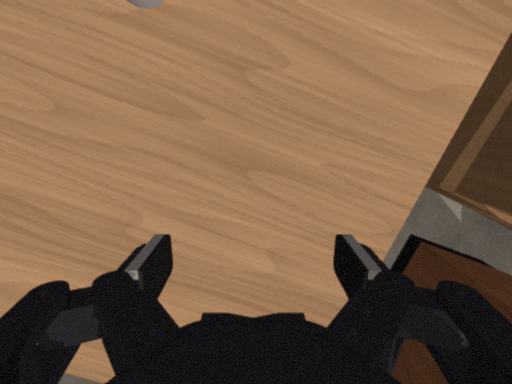

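```bash
cat >> h.py <<'E'
from scipy.spatial.transform import Rotation as R
from scipy.optimize import least_squares
def proj(s,P):
    M=R.from_euler('xyz',s['orientation'],degrees=True).as_matrix()
    c=(np.asarray(P)-s['xyz'])@M; p=c@np.asarray(s['camera_matrix']).T
    return p[...,:2]/p[...,2:]
def ej(p,P):
    P=np.atleast_2d(np.array(P,float)); return P@R.from_euler('z',p[2],degrees=True).as_matrix().T+[p[0],p[1],0]
E
cat > fit.py <<'E'
from h import *
T=pickle.load(open('pics/top0.pkl','rb'));S=pickle.load(open('pics/scene0.pkl','rb'))
t={(95,-38.5,30):(52,282),(95,86.5,30):(122,412),(-140,86.5,30):(372,272),(35,62,54):(174,345)}
q={(95,86.5,30):(615,157),(95,-38.5,30):(578,298),(-140,-38.5,30):(170,228),(35,62,54):(511,138),(95,-38.5,0):(575,340)}
def res(p):
    o=[]
    a=proj(T,ej(p,list(t)))-(np.array(list(t.values()))/3.7+[230,125]);
    b=proj(S,ej(p,list(q)))-(np.array(list(q.values()))/5+[170,140])
    return np.vstack([a,b]).ravel()
f=least_squares(res,[400,-80,117]); print(f.x); print(f.fun.reshape(-1,2).round(1))
p=f.x
# overlay
for s,n in((T,'top0'),(S,'scene0')):
    im=cv2.resize(cv2.imread(f'pics/{n}.png'),None,fx=5,fy=5,interpolation=cv2.INTER_CUBIC)
    def ln(P,c):
        u=proj(s,ej(p,P))*5+2; cv2.polylines(im,[u.round().astype(int)],False,c,1,cv2.LINE_AA)
    ln([(95,-38.5,30),(95,86.5,30),(-140,86.5,30),(-140,-38.5,30),(95,-38.5,30)],(0,255,0))
    ln([(35+15*np.cos(a),62+15*np.sin(a),54) for a in np.linspace(0,6.3,30)],(0,0,255))
    ln([(-135,-31,74),(-105,-31,74),(-105,31,74),(-135,31,74),(-135,-31,74)],(255,255,0))
    ln([(0,-22,58),(0,22,58)],(0,255,255)); ln([(95,-23.5,30),(0,-23.5,30)],(255,0,255));ln([(95,23.5,30),(0,23.5,30)],(255,0,255))
    c=(proj(s,ej(p,[(0,0,30)]))[0]*5).astype(int)
    cv2.imwrite(f'pics/ov_{n}.png',im[c[1]-270:c[1]+270,c[0]-350:c[0]+350])
E
python3 fit.py
```

```text
[558.6372445  -79.97564074 120.26634678]
[[-1.7 -0.2]
 [-0.   0.9]
 [ 0.4  0.5]
 [-0.2  0.8]
 [ 0.5 -1.4]
 [-0.4  1.5]
 [-1.5  0.9]
 [-0.5 -1.3]
 [-0.3  0.4]]
```

View pics/ov_top0.png

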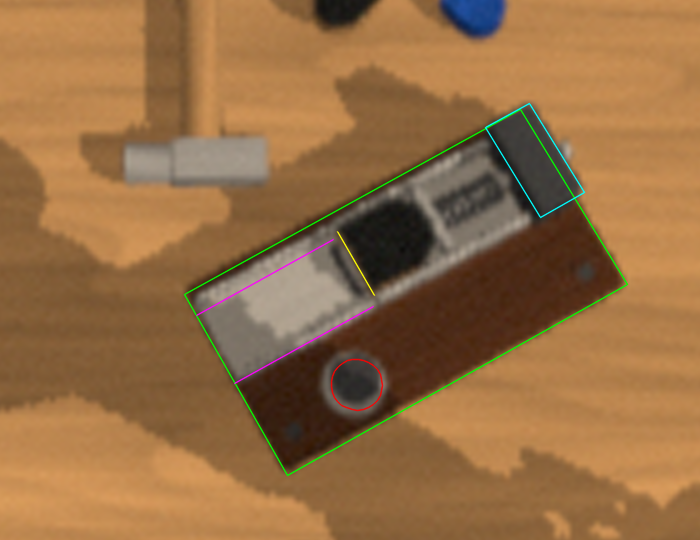

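View pics/ov_scene0.png

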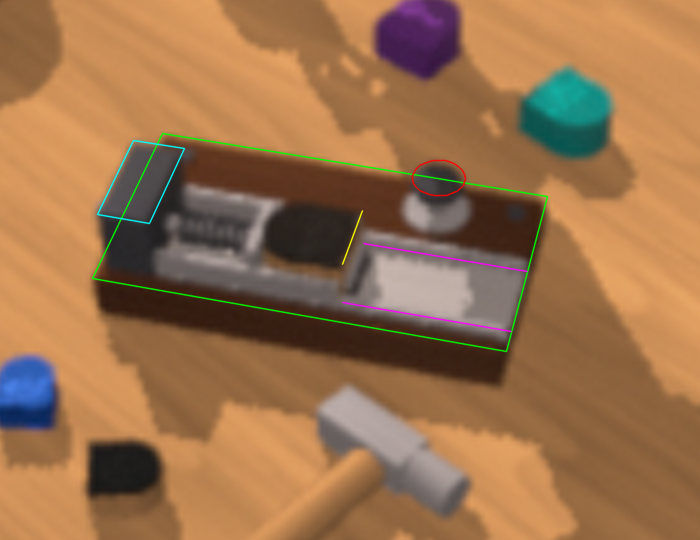

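Emit:
{"name": "drive_tool", "arguments": {"moves": [[[18,31,0],6],[[36,62,0],12],[[56,93,0],19],[[75,124,0],25],[[94,155,0],31],[[113,186,0],37],[[132,217,0],44],[[150,248,0],50]], "fingers": 48}}

```text
time: 0.82
tool_pos: [361.8, -311.9, 253.1]
tcp_rot: [-180.0, -0.0, 71.0]
ft_force: [1.0, -0.5, -0.0]
finger_gap: 48.1
```

Emit:
{"name": "drive_tool", "arguments": {"moves": [[[19,31,0],6],[[38,62,0],12],[[57,93,-10],19],[[76,124,-20],25],[[95,155,-30],31],[[114,186,-40],37],[[134,217,-50],44],[[153,248,-60],50]]}}

```text
time: 1.48
tool_pos: [514.9, -63.7, 192.7]
tcp_rot: [180.0, 0.0, 121.0]
ft_force: [0.5, -0.4, 0.5]
finger_gap: 47.7
```

```bash
python3 - <<'E'
from h import *
for n in ['wrist','top','scene']: s=snap(n,n+'1')
x=r.sense(); print({k:np.round(v,2) for k,v in x.items()})
s=pickle.load(open('pics/wrist1.pkl','rb'));print(s['xyz'],s['orientation'])
cv2.imwrite('pics/w1.png',cv2.resize(s['pixels'][:,:,::-1],None,fx=1.5,fy=1.5,interpolation=cv2.INTER_CUBIC))
E
```

```text
{'time': np.float64(1.63), 'joint_pos': array([-1.2680e+01, -2.9800e+00,  1.0249e+02,  1.0000e-02,  8.0650e+01,
       -4.3560e+01]), 'qd': array([-3.36, -1.75, -0.  , -1.1 ,  0.76,  0.8 ]), 'joint_efforts': array([  2.03, -45.24, -48.85,   0.5 ,  -0.3 ,  -0.31]), 'tool_pos': array([514.16, -63.09, 191.74]), 'tcp_rot': array([-1.7989e+02, -1.2000e-01,  1.2088e+02]), 'ft_force': array([-0.97,  0.53, -0.18]), 'wrist_torque': array([-0.05,  0.01,  0.  ]), 'finger_gap': np.float64(48.19)}
[478.00715323  -4.67787968 312.68803152] [ 1.64503414e+02 -2.30186218e-02  3.09251379e+01]
```

View pics/w1.png

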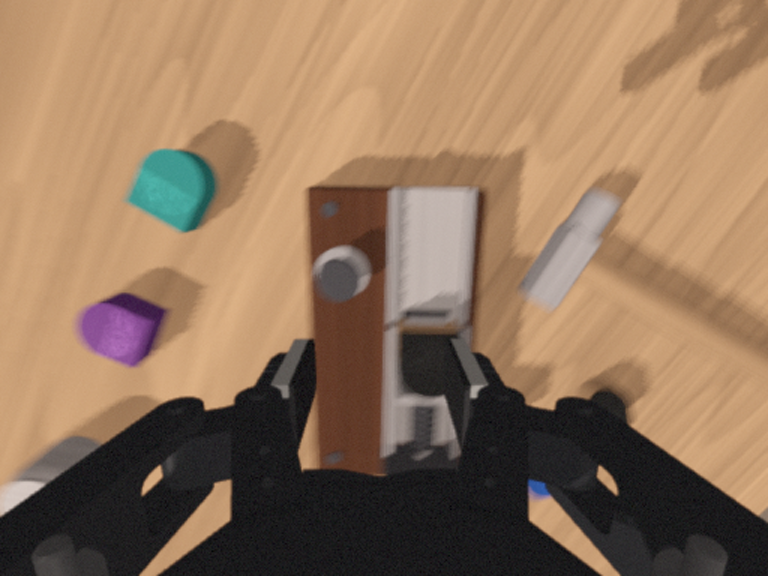

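```bash
cat > fit2.py <<'E'
from h import *
exec(open('fit.py').read().split('f=least')[0].replace('from h import *',''))
W=pickle.load(open('pics/wrist1.pkl','rb'))
w={(95,86.5,30):(309,187),(95,-38.5,30):(482,191),(35,62,54):(338,280)}
def res2(p):
    c=proj(W,ej(p,list(w)))-np.array(list(w.values()))/1.5
    return c.ravel()
fa=least_squares(res2,[560,-80,120]); print('wrist',fa.x,fa.fun.round(1))
f=least_squares(lambda p:np.r_[res(p),2*res2(p)],[560,-80,120]); print('all',f.x,f.fun[-6:].round(1)/2)
p=fa.x
im=cv2.resize(W['pixels'][:,:,::-1],None,fx=4,fy=4,interpolation=cv2.INTER_CUBIC)
for p,k in((fa.x,(0,255,0)),(f.x,(0,0,255))):
    def ln(P):
        u=proj(W,ej(p,P))*4+1.5; cv2.polylines(im,[u.round().astype(int)],False,k,1,cv2.LINE_AA)
    ln([(95,-38.5,30),(95,86.5,30),(-140,86.5,30),(-140,-38.5,30),(95,-38.5,30)])
    ln([(35+15*np.cos(a),62+15*np.sin(a),54) for a in np.linspace(0,6.3,30)])
    ln([(0,-22,58),(0,22,58)]); ln([(95,-23.5,30),(0,-23.5,30)]);ln([(95,23.5,30),(0,23.5,30)])
cv2.imwrite('pics/ovw.png',im[450:1050,700:1400])
E
python3 fit2.py
```

```text
wrist [560.42984168 -77.06154218 119.55553876] [-3.5 -0.6  4.3 -0.2 -0.8  1.3]
all [560.32628949 -77.28690287 119.55743862] [-3.7  -0.4   4.15 -0.05 -1.    1.45]
```

View pics/ovw.png

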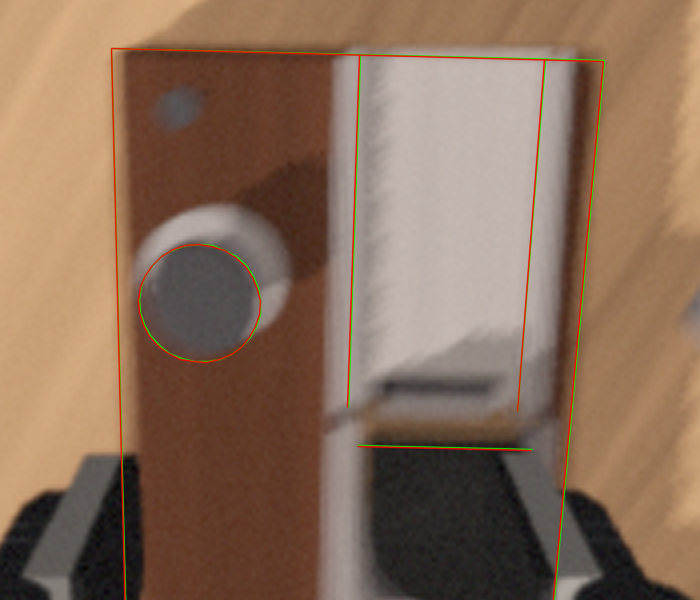

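```bash
python3 - <<'E'
from h import *
s=snap('wrist','wrist2'); x=r.sense(); print(x['tool_pos'],x['tcp_rot'],x['finger_gap'],x['qd'].round(1),s['xyz'],s['orientation'])
im=cv2.resize(s['pixels'][:,:,::-1],None,fx=5,fy=5,interpolation=cv2.INTER_CUBIC)
cv2.imwrite('pics/w2.png',im[580:1180,950:1700])
E
```

```text
[513.9862012  -64.58054396 192.44323898] [-1.79909115e+02 -5.87619097e-02  1.20713654e+02] 48.03343289676748 [-2.4 -1.4 -0.2 -0.4  0.2  0.3] [477.74513829  -4.06963081 311.86147307] [1.64632871e+02 8.72730420e-02 3.08261900e+01]
```

View pics/w2.png

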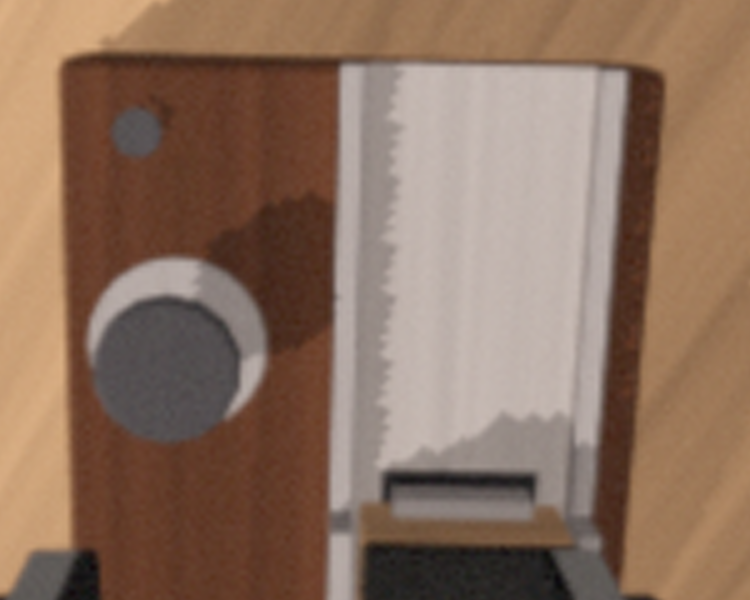

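```bash
cat > fit3.py <<'E'
from h import *
W=pickle.load(open('pics/wrist2.pkl','rb'))
w={(95,86.5,30):(61,58),(95,-38.5,30):(663,66),(35,62,54):(167,369),(0,22,58):(361,545),(0,-22,58):(571,545)}
def res2(p):
    return (proj(W,ej(p,list(w)))-np.array(list(w.values()))/5-[190,116]+.4).ravel()
f=least_squares(res2,[560,-80,120]); print('wrist',f.x);print(f.fun.round(1).reshape(-1,2))
p=f.x
im=cv2.resize(W['pixels'][:,:,::-1],None,fx=5,fy=5,interpolation=cv2.INTER_CUBIC)
def ln(P,k=(0,255,0)):
        u=proj(W,ej(p,P))*5+2; cv2.polylines(im,[u.round().astype(int)],False,k,1,cv2.LINE_AA)
ln([(95,-38.5,30),(95,86.5,30),(-140,86.5,30),(-140,-38.5,30),(95,-38.5,30)])
ln([(35+15*np.cos(a),62+15*np.sin(a),54) for a in np.linspace(0,6.3,30)])
ln([(0,-22,58),(0,22,58)]); ln([(95,-23.5,30),(0,-23.5,30)]);ln([(95,23.5,37),(0,23.5,37)])
cv2.imwrite('pics/ovw2.png',im[580:1180,950:1700])
X=ej(p,[(35,31,0),(35,62,54)]);print(X)
E
python3 fit3.py
```

```text
wrist [558.06067915 -78.61537846 119.65845923]
[[-1.9 -1.4]
 [ 1.2 -0.4]
 [-0.9  0.3]
 [-0.   0.6]
 [ 1.7  1.4]]
[[513.80296688 -63.54040235   0.        ]
 [486.86426122 -78.88009392  54.        ]]
```

View pics/ovw2.png

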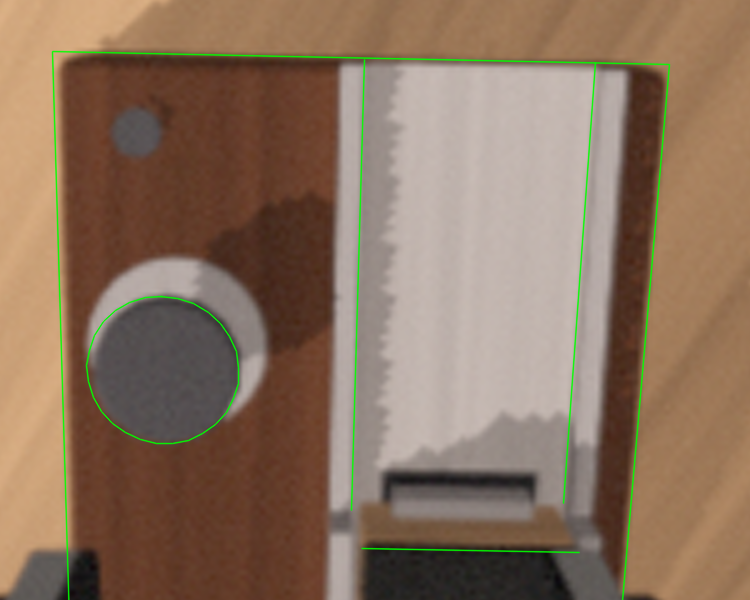

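Emit:
{"name": "drive_tool", "arguments": {"moves": [[[-0.5,2,-13],-0.7],[[-0.5,2,-26],-0.7],[[-0.5,2,-40],-0.7],[[-0.5,2,-55],-0.7],[[-0.5,2,-70],-0.7],[[-0.5,2,-83],-0.7],[[-0.5,2,-93],-0.7],[[-0.5,2,-98],-0.7]], "squeeze": 60}}

```text
time: 2.35
tool_pos: [512.0, -64.2, 92.8]
tcp_rot: [-179.9, -0.1, 119.8]
ft_force: [-1.1, -0.3, 0.6]
finger_gap: 47.8
```

```bash
python3 - <<'E'
from h import *
for n in ['scene','top','wrist']: s=snap(n,n+'3')
x=r.sense(); print({k:np.round(v,2) for k,v in x.items()})
im=cv2.resize(s['pixels'][:,:,::-1],None,fx=1.5,fy=1.5,interpolation=cv2.INTER_CUBIC)
cv2.imwrite('pics/w3.png',im)
a=cv2.imread('pics/scene3.png')[110:230,170:320]; cv2.imwrite('pics/s3.png',cv2.resize(a,None,fx=5,fy=5,interpolation=cv2.INTER_CUBIC))
E
```

```text
{'time': np.float64(2.5), 'joint_pos': array([-12.78,   2.65, 107.57,  -0.  ,  69.83, -42.64]), 'qd': array([ 0.38, -0.87, -1.33, -0.11,  0.32, -0.03]), 'joint_efforts': array([-1.200e-01, -4.674e+01, -4.427e+01, -1.000e-02, -8.000e-02,
        0.000e+00]), 'tool_pos': array([513.36, -63.98,  94.93]), 'tcp_rot': array([-1.7997e+02, -3.0000e-02,  1.1986e+02]), 'ft_force': array([ 0.02, -0.65, -0.22]), 'wrist_torque': array([-0.  , -0.  , -0.02]), 'finger_gap': np.float64(47.82)}
```

View pics/w3.png

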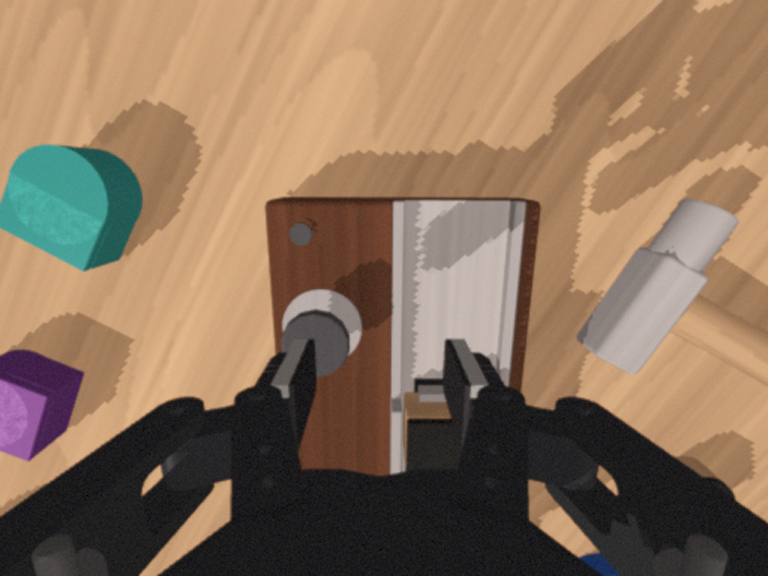

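View pics/s3.png

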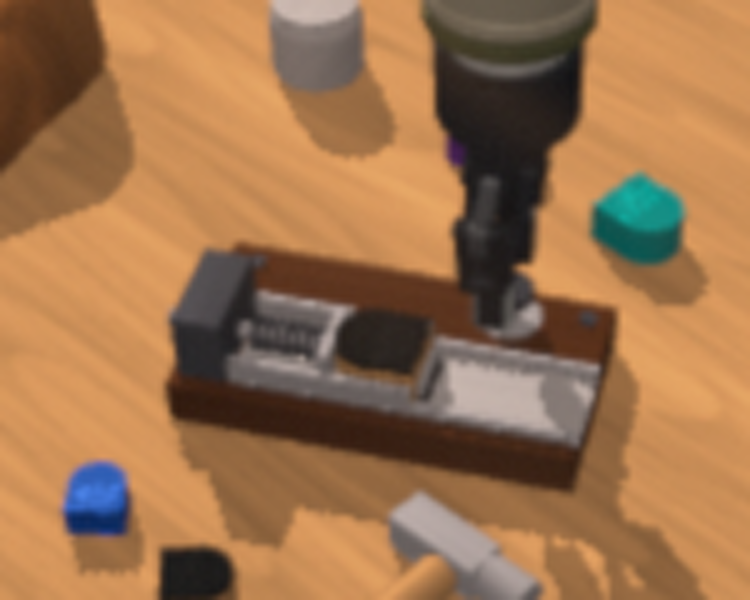

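```bash
python3 - <<'E'
from h import *
s=pickle.load(open('pics/wrist3.pkl','rb')); print(s['xyz'],s['orientation'])
w={(95,86.5,30):(268,200),(95,-38.5,30):(539,203),(35,62,54):(316,343),(0,22,58):(405,419)}
def res2(p): return (proj(s,ej(p,list(w)))-np.array(list(w.values()))/1.5).ravel()
f=least_squares(res2,[560,-80,120]); print(f.x, f.fun.round(1)); p=f.x
T=np.array([513.77,-63.58,95.3]); M=R.from_euler('xyz',[180,0,119.9],degrees=True).as_matrix()
im=cv2.resize(s['pixels'][:,:,::-1],None,fx=4,fy=4,interpolation=cv2.INTER_CUBIC)
for dz,k in((22,(0,255,0)),(17,(0,0,255))):
  for sg in(1,-1):
    P=np.array([(x,sg*y,dz) for x,y in((-11,24),(11,24),(11,38.5),(-11,38.5),(-11,24))])@M.T+T
    cv2.polylines(im,[(proj(s,P)*4).astype(int)],False,k,1,cv2.LINE_AA)
u=proj(s,ej(p,[(35+15*np.cos(a),62+15*np.sin(a),54) for a in np.linspace(0,6.3,30)]))*4
cv2.polylines(im,[u.astype(int)],False,(255,255,0),1,cv2.LINE_AA)
cv2.imwrite('pics/o3.png',im[700:1280,640:1400])
print(ej(p,[(35,31,0)]))
E
```

```text
[477.20585596  -4.30039866 213.94656733] [1.64599377e+02 8.11241924e-02 2.97865322e+01]
[558.70137989 -79.01610885 119.00162576] [-3.3 -2.   4.2 -1.4 -1.4  1.4  0.7  3.3]
[[514.61939012 -63.43476814   0.        ]]
```

View pics/o3.png

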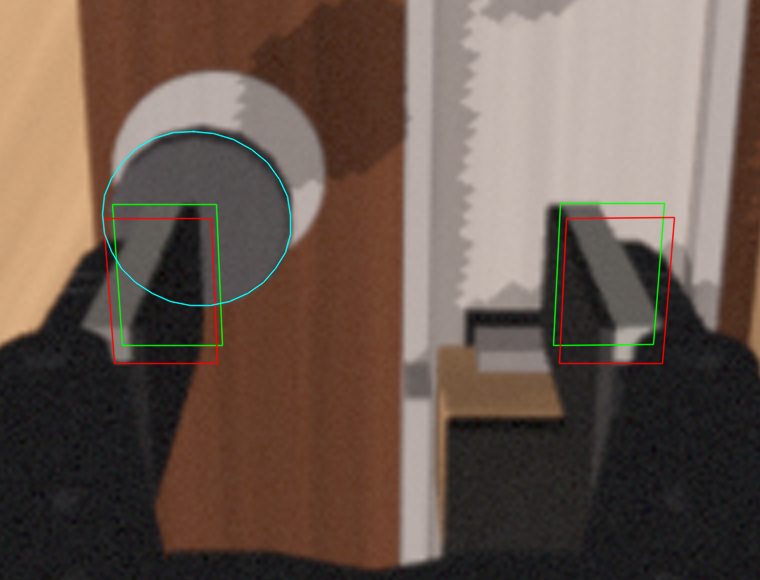

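Emit:
{"name": "drive_tool", "arguments": {"moves": [[[0,0,0],0],[[0,0,0],0],[[0,0,-4],0],[[0,0,-8],0],[[0,0,-12],0],[[0,0,-16],0],[[0,0,-19],0],[[0,0,-21],0]], "fingers": 56}}

```text
time: 3.17
tool_pos: [513.4, -63.5, 73.5]
tcp_rot: [-180.0, -0.0, 119.9]
ft_force: [-0.0, 0.2, 0.1]
finger_gap: 56.0
```

```bash
python3 - <<'E'
from h import *
for n in ['scene','wrist']: s=snap(n,n+'4')
for i in range(4):
  x=r.sense(); print({k:np.round(x[k],2) for k in ('tool_pos','ft_force','wrist_torque','finger_gap')}); 
im=cv2.resize(s['pixels'][:,:,::-1],None,fx=3,fy=3,interpolation=cv2.INTER_CUBIC)
cv2.imwrite('pics/w4.png',im[400:1000,400:1180])
a=cv2.imread('pics/scene4.png')[130:240,180:320]; cv2.imwrite('pics/s4.png',cv2.resize(a,None,fx=5,fy=5,interpolation=cv2.INTER_CUBIC))
E
```

```text
{'tool_pos': array([513.38, -63.46,  73.66]), 'ft_force': array([0.61, 0.31, 0.15]), 'wrist_torque': array([-0.05, -0.04, -0.  ]), 'finger_gap': np.float64(55.96)}
{'tool_pos': array([513.38, -63.46,  73.66]), 'ft_force': array([0.61, 0.31, 0.15]), 'wrist_torque': array([-0.05, -0.04, -0.  ]), 'finger_gap': np.float64(55.96)}
{'tool_pos': array([513.38, -63.46,  73.66]), 'ft_force': array([0.61, 0.31, 0.15]), 'wrist_torque': array([-0.05, -0.04, -0.  ]), 'finger_gap': np.float64(55.96)}
{'tool_pos': array([513.38, -63.46,  73.66]), 'ft_force': array([0.61, 0.31, 0.15]), 'wrist_torque': array([-0.05, -0.04, -0.  ]), 'finger_gap': np.float64(55.96)}
```

View pics/w4.png

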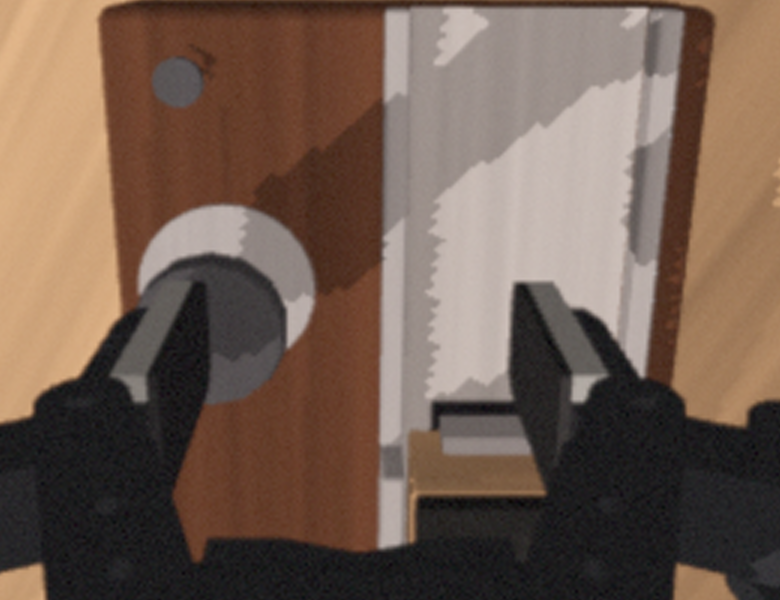

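View pics/s4.png

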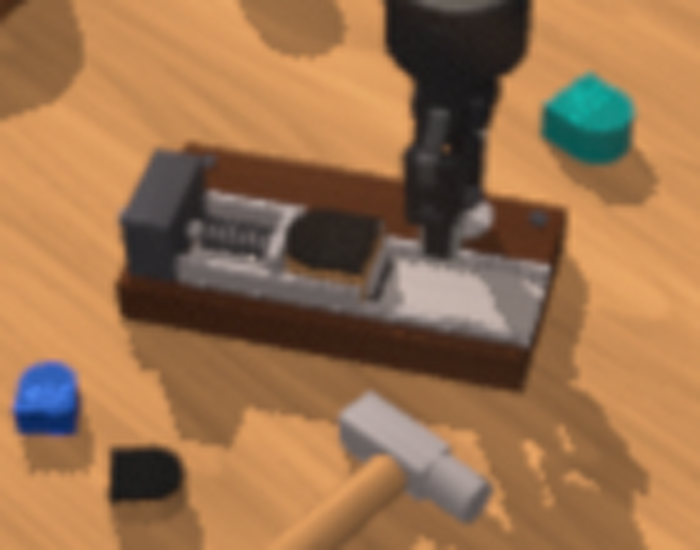

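Emit:
{"name": "drive_tool", "arguments": {"moves": [[[0,0,0],0],[[0,0,0],0],[[0,0,-1],0],[[0,0,-2],0],[[0,0,-3],0],[[0,0,-4],0],[[0,0,-5],0],[[0,0,-5],0]], "fingers": 52}}

```text
time: 3.93
tool_pos: [514.1, -63.7, 69.5]
tcp_rot: [180.0, 0.0, 119.9]
ft_force: [-0.7, -0.0, 3.4]
finger_gap: 52.0
```

Emit:
{"name": "drive_tool", "arguments": {"moves": [[[0,0,-2],0],[[0,0,-4],0],[[0,0,-6],0],[[0,0,-8],0],[[0,0,-9],0],[[0,0,-10],0],[[0,0,-10],0],[[0,0,-10],0]]}}

```text
time: 4.6
tool_pos: [514.0, -63.5, 59.7]
tcp_rot: [180.0, 0.0, 119.9]
ft_force: [-2.0, 1.2, 7.3]
finger_gap: 52.0
```

```bash
python3 - <<'E'
from h import *
for n in ['scene','wrist']: s=snap(n,n+'5')
x=r.sense(); print({k:np.round(x[k],2) for k in ('time','tool_pos','ft_force','wrist_torque','finger_gap')}); 
im=cv2.resize(s['pixels'][:,:,::-1],None,fx=3,fy=3,interpolation=cv2.INTER_CUBIC)
cv2.imwrite('pics/w5.png',im[400:1000,400:1180])
a=cv2.imread('pics/scene5.png')[130:240,180:320]; cv2.imwrite('pics/s5.png',cv2.resize(a,None,fx=5,fy=5,interpolation=cv2.INTER_CUBIC))
E
```

```text
{'time': np.float64(4.7), 'tool_pos': array([513.97, -63.48,  59.75]), 'ft_force': array([-2.07,  1.84,  7.47]), 'wrist_torque': array([0.09, 0.51, 0.13]), 'finger_gap': np.float64(52.37)}
```

View pics/w5.png

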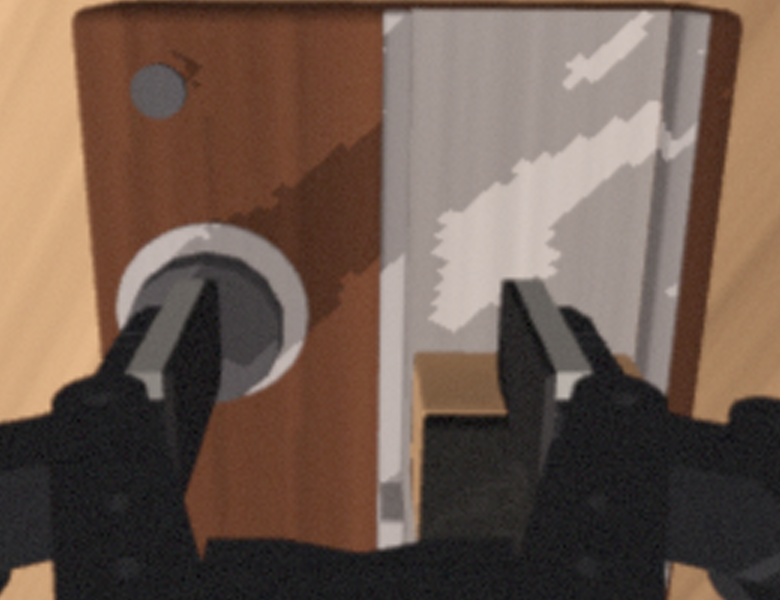

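View pics/s5.png

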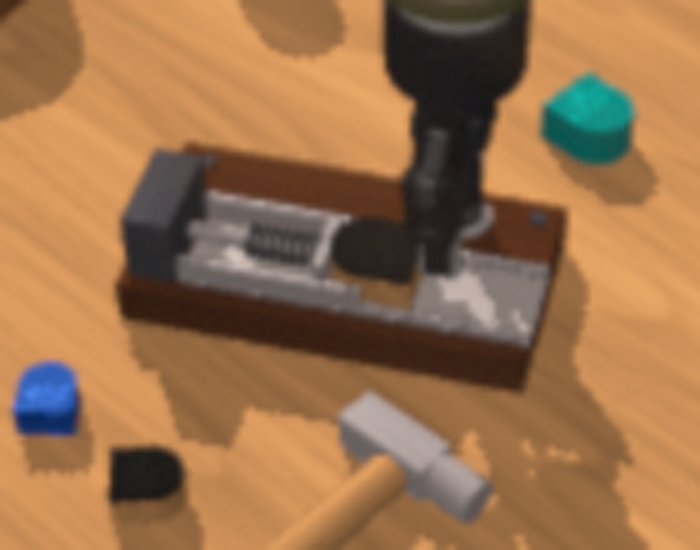

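Emit:
{"name": "drive_tool", "arguments": {"moves": [[[0,0,-0.5],0],[[0,0,-1],0],[[0,0,-1.5],0],[[0,0,-2],0],[[0,0,-2],0],[[0,0,-2],0],[[0,0,-2],0],[[0,0,-2],0]]}}

```text
time: 5.37
tool_pos: [514.0, -63.5, 58.5]
tcp_rot: [180.0, 0.0, 119.9]
ft_force: [-5.6, 2.1, 14.8]
finger_gap: 52.0
```

Emit:
{"name": "drive_tool", "arguments": {"moves": [[[0,0,-0.3],0],[[0,0,-0.5],0],[[0,0,-0.5],0],[[0,0,-0.5],0],[[0,0,-0.5],0],[[0,0,-0.5],0],[[0,0,-0.5],0],[[0,0,-0.5],0]]}}

```text
time: 6.03
tool_pos: [514.1, -63.5, 58.4]
tcp_rot: [180.0, 0.0, 119.9]
ft_force: [-8.4, 2.9, 19.7]
finger_gap: 52.1
```

```bash
python3 - <<'E'
from h import *
for n in ['scene','wrist']: s=snap(n,n+'6')
x=r.sense(); print({k:np.round(x[k],2) for k in ('time','tool_pos','tcp_rot','ft_force','wrist_torque','finger_gap')}); 
im=cv2.resize(s['pixels'][:,:,::-1],None,fx=3,fy=3,interpolation=cv2.INTER_CUBIC)
cv2.imwrite('pics/w6.png',im[400:1000,400:1180])
a=cv2.imread('pics/scene6.png')[130:240,180:320]; cv2.imwrite('pics/s6.png',cv2.resize(a,None,fx=5,fy=5,interpolation=cv2.INTER_CUBIC))
E
```

```text
{'time': np.float64(6.13), 'tool_pos': array([514.06, -63.47,  58.42]), 'tcp_rot': array([1.7999e+02, 1.0000e-02, 1.1994e+02]), 'ft_force': array([-8.25,  2.99, 19.08]), 'wrist_torque': array([0.21, 1.73, 0.07]), 'finger_gap': np.float64(52.19)}
```

View pics/w6.png

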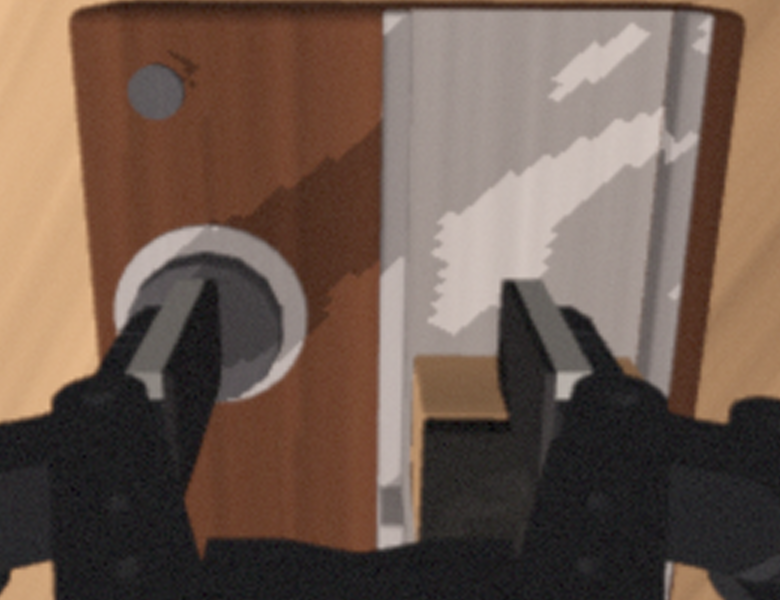

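View pics/s6.png

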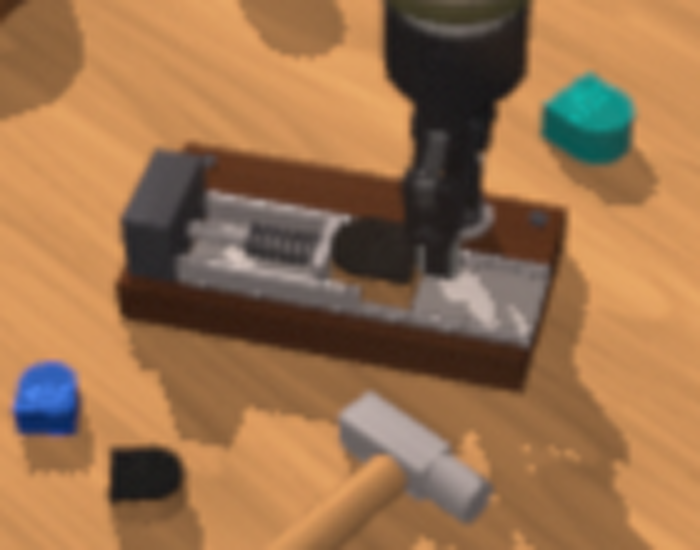

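Emit:
{"name": "drive_tool", "arguments": {"moves": [[[0,0,0],0],[[0,0,0],0],[[0,0,0],0],[[0,0,0],0],[[0,0,0],0],[[0,0,0],0],[[0,0,0],0],[[0,0,0],0]]}}

```text
time: 6.8
tool_pos: [514.1, -63.5, 58.4]
tcp_rot: [180.0, 0.0, 119.9]
ft_force: [-7.6, 2.8, 19.1]
finger_gap: 51.9
```

```bash
python3 - <<'E'
from h import *
s=snap('wrist','wrist7')
x=r.sense(); print({k:np.round(x[k],2) for k in ('time','tool_pos','qd','ft_force','finger_gap')})
a=pickle.load(open('pics/wrist6.pkl','rb'))['pixels'].astype(int); d=np.abs(a-s['pixels'])
print('diff around heel',d[240:330,265:310].mean(), 'bg',d[:60].mean())
p=[558.3,-78.7,119.9]
def inv(u,z):
    f=least_squares(lambda q:(proj(s,ej(p,[(q[0],q[1],z)]))[0]-u),[20,0]); return f.x.round(1)
# heel top-front left corner and cap centre at z=40, crop px -> image px
for nm,c,z in(('heel top front L',(425,421),58),('heel bottom front L',(416,356),30),('cap front rim',(205,254),40)):
    print(nm,inv((np.array(c)+[400,400])/3,z))
E
```

```text
{'time': np.float64(6.85), 'tool_pos': array([514.09, -63.47,  58.43]), 'qd': array([-0.02,  0.02, -0.02, -0.07, -0.13, -0.09]), 'ft_force': array([-8.14,  2.75, 19.51]), 'finger_gap': np.float64(51.42)}
diff around heel 2.991604938271605 bg 1.2119791666666666
heel top front L [28.6 20.7]
heel bottom front L [25.7 20.2]
cap front rim [51.5 59.7]
```

```bash
python3 -c "
from bench import r
print(r.hand_in())"
```

```text
the job is handed in; nothing more can be done
None
```

The plunger is pressed fully down with one fingertip, and the other finger stopped the heel block as it popped out. I handed the job in holding both, at about 7 s. No verdict is shown.

- **Plunger:** It is on its hard stop. Commanding another 0.5 mm down did not move the tool (z stayed at 58.4 mm), while the upward force rose from 14.8 to about 19.5 N. The wrist moment fits that load being on the plunger finger. In the image the cap's front rim reads x ≈ 51.5 mm, against 50 mm expected at full depth.
- **Heel block:** It lies flat against the finger. Its front bottom edge is at ejector x ≈ 26 mm and its front top edge at about 28.6 mm. The gap between the two is about the size of the calibration error. I saw no movement over the last 0.7 s hold.
- **Side force:** About 8.5 N sideways remains on the tool. Some of it is the pusher pressing the block against the finger. I put the rest down to the fingertip rubbing on the cap. It held steady.
- **Pose fits:** The ejector's position from the different cameras differed by 2–3 mm. I used the wrist camera for the final alignment.
- **Bystanders:** The arm did not go near the lasts, hammer or tin, and I did not grasp anything.

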